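# Lay out the parts of a dismantled mini projector on their silhouette pads

### The job

Lay out the four parts of the dismantled mini projector - battery, heat sink, loudspeaker and lens barrel - each on the white pad whose dark silhouette has its shape and size, so that it lies flat and the same way up as now, centred on the silhouette and lined up with it. Set them down, do not drop them, and do not push aside or tip over the screw pot and the green magnetiser block that stand among them.

Things in the scene. Friction and masses are not known exactly. Their poses are not given: they have to be found in the camera images.
- battery: rectangular battery pack, black with a white label and three brass contacts on top, 72 (its x) x 38 (its y) x 18 mm high, about 0.1 kg. Loose, upright on the bench at the start. Origin: centre of the underside; z up.
- heat_sink: square aluminium heat sink with thin upright fins, 40 x 40 x 24 mm high (sides along its x and y), about 0.08 kg. May be gripped on either pair of parallel sides; acts as a solid block. Loose, upright on the bench at the start. Origin: centre of the underside; z up.
- loudspeaker: round loudspeaker, the larger of the two round parts, steel rim, dark surround and brown cone on top, 52 mm diameter x 22 mm high, about 0.12 kg. Loose, upright on the bench at the start. Origin: centre of the underside; z up.
- lens_barrel: round lens barrel, the smaller of the two round parts, black with aluminium rings and a green-grey glass on top, 34 mm diameter x 30 mm high, about 0.08 kg. Loose, upright on the bench at the start. Origin: centre of the underside; z up.
- pad_rectangle: fixed white plastic pad, 90 (its x) x 62 (its y) x 4 mm thick, lying flat on the bench, with one dark flat silhouette at its centre: a rectangle 75 (along the pad's x) x 41 mm. Flat top at 4 mm, no walls or recess. Origin: centre of the underside; z up.
- pad_square: fixed white plastic pad, 90 (its x) x 62 (its y) x 4 mm thick, lying flat on the bench, with one dark flat silhouette at its centre: a square 43 x 43 mm, sides along the pad's x and y. Flat top at 4 mm, no walls or recess. Origin: centre of the underside; z up.
- pad_large_circle: fixed white plastic pad, 90 (its x) x 62 (its y) x 4 mm thick, lying flat on the bench, with one dark flat silhouette at its centre: a circle 55 mm across. Flat top at 4 mm, no walls or recess. Origin: centre of the underside; z up.
- pad_small_circle: fixed white plastic pad, 90 (its x) x 62 (its y) x 4 mm thick, lying flat on the bench, with one dark flat silhouette at its centre: a circle 37 mm across. Flat top at 4 mm, no walls or recess. Origin: centre of the underside; z up.
- screw_pot: open round steel pot of small screws, 60 mm across the rim, 25 mm high, loose. A bystander among the parts. Origin: centre of the underside; z up.
- magnetiser: green rectangular magnetiser block with two dark square holes on top, 55 (its x) x 30 (its y) x 28 mm high, loose. A bystander among the parts. Origin: centre of the underside; z up.
Mind the look-alikes: they are no part of the job. What is shaped like the loudspeaker but orange is not meant.

How it is judged:
At the end, for the whole second after the job is handed in: Each part rests released, still and upright (within 0.1 rad) on the pad with its own silhouette, centre within 10 mm of the pad's centre; battery's long side within 0.22 rad of the rectangle's (either way round), heat sink's sides within 0.22 rad of the square's (any quarter turn) (horizontal distance between battery and pad_rectangle below 0.01 m and z of battery in the frame of pad_rectangle between 0.002 and 0.007 m and angle between each of battery, heat_sink, loudspeaker, lens_barrel's own z axis and vertical below 0.1 rad and linear speed of each of battery, heat_sink, loudspeaker, lens_barrel below 0.02 m/s and horizontal distance between heat_sink and pad_square below 0.01 m and z of heat_sink in the frame of pad_square between 0.002 and 0.007 m and horizontal distance between loudspeaker and pad_large_circle below 0.01 m and z of loudspeaker in the frame of pad_large_circle between 0.002 and 0.007 m and horizontal distance between lens_barrel and pad_small_circle below 0.01 m and z of lens_barrel in the frame of pad_small_circle between 0.002 and 0.007 m and angle between the x axis of battery and the x axis of pad_rectangle, either way round below 0.22 rad and (angle between the x axis of heat_sink and the x axis of pad_square, either way round below 0.22 rad or angle between the x axis of heat_sink and the y axis of pad_square, either way round below 0.22 rad)); the robot touches nothing.
It fails at once if a part is dropped or thrown: faster than 0.7 m/s while out of the fingers ((linear speed of battery above 0.7 m/s and contact force between the fingers and battery below 0.05 N) or (linear speed of heat_sink above 0.7 m/s and contact force between the fingers and heat_sink below 0.05 N) or (linear speed of loudspeaker above 0.7 m/s and contact force between the fingers and loudspeaker below 0.05 N) or (linear speed of lens_barrel above 0.7 m/s and contact force between the fingers and lens_barrel below 0.05 N)).
It fails at once if the screw pot is pushed more than 25 mm or tipped over (distance of screw_pot from where it was at the start of the episode above 0.025 m or angle between screw_pot's own z axis and vertical above 0.5 rad).
It fails at once if the magnetiser block is pushed more than 25 mm or tipped over (distance of magnetiser from where it was at the start of the episode above 0.025 m or angle between magnetiser's own z axis and vertical above 0.5 rad).
It also fails if it takes over 104 s, if anything falls off the work surface, if the arm or the gripper's body presses on something with over 40 N, if the wrist force passes 120 N, or if a joint passes its speed limit or range.

### The arm

A 6-joint arm with a two-finger parallel gripper is mounted at the origin on the work surface. World frame = base frame: x ahead of the robot, y to its left, z up, the work surface at z = 0. Lengths are in m, angles in rad, forces in N, time in s.
With the tool pointing down it reaches from about 0.225 to 0.875 m from the base axis. Payload 3.4 kg.
Tool frame: the origin (TCP) lies on the centre line of the jaws, within the pads' length; the fingertips stand 22 mm ahead of it and the grasp point (between the pads) lies 3 mm ahead of it; z points along the fingers, y is the line along which they close (so a half turn about z gives the same grasp; the last joint's range is limited). The gripper opens to 85 mm and grips with 20 to 120 N. Pads are 22 mm wide; open, the fingers measure 114 mm over their backs; the gripper's body (76 mm by 85 mm) begins 54 mm behind the grasp point. The pads swing forward as they close: fully open they stand 13 mm farther back than shut.
Start: joints at [1.105, 0.276, 1.505, -0, 1.361, -0.121], TCP at [0.194, 0.541, 0.253] pointing down, gripper open.
Joint ranges: [-2.89, 2.89], [-0.75, 2.08], [0.22, 2.7], [-1.18, 4.32], [0.11, 2.71], [-2.7, 2.7]. Speed limits (rad/s): [2.57, 2.57, 3.14, 3.14, 3.14, 3.14].

### API

Orientations are given as a rotation vector (axis times angle).
In Python, from bench import env gives the robot as it stands. The module is installed in compiled form; this text tells all that it offers.
- The arm moves only by the shell command python3 -m jog 'ROWS' [OPENING] [FORCE]. ROWS is JSON, a list of rows, each an object with "slide": the shift along the tool's x, y, z in cm, a list of three; "turn": the turn about the tool's z in degrees. In form: [{"slide": [dx, dy, dz], "turn": turn}, ...]. A call has 1 to 8 rows; each row is the pose to reach, as a shift and turn from the pose commanded when the call began, along the tool's axes at that moment; what a row does not reach only later rows make up. A row lasts 1/8 s, in which the tool goes at most 62.5 mm and 10.7 degrees, less where a joint would pass 70% of its speed; a pose out of reach is approached as far as the arm can. A call with a gripper value outside its range is refused whole. OPENING is the opening, from -1 (shut) to 1 (fully open), set as the call begins (- or left out, the last holds). The fingers move at their own pace and stop on an object; FORCE is the grip in N (left out, the last holds). Time passes only in rows, so rows that repeat a pose let the fingers close. It gives the time, the measured TCP pose, the force, the opening and the grip force at its end, in the units of the state.
- env.sense(): the state, without advancing time (a new reading comes with each control period).
- env.read_camera(name): name is "scene" or "top"; returns the picture (384x512x3 uint8, red, green, blue); there is no depth.
- env.get_calibration(name): a dict with "fx", "fy", "cx", "cy" (pixels), "k1" (the pictures are not rectified: a ray, as slopes to the right and down, at radius r is drawn at 1 + k1 r^2 times it, then the intrinsics apply), "xyz" and "attitude" of the camera in the world. Camera axes: x right, y down, z forward; pixel columns grow to the right and rows downward; lengths in m; the calibration is good to about 2 mm. A picture is of the moment at which its call begins. get_calibration takes no time and is no camera call.
- env.finish_job(): hands the job in; it is judged then, once.
The state is a dict: "time": time; "joints": joint angles; "dq": joint speeds; "joint_efforts": joint torques, N m; "tool_pos": TCP position; "tcp_rot": TCP orientation; "wrist_force": force on the tool from outside, world axes, zero at the start; "wrist_torque": the same for the moment, N m; "gripper_width": opening from 0.0 (shut) to 1.0 (fully open); "grasp_force": force on a finger pad.
Only numpy, scipy, OpenCV 4.12 (cv2) and the standard library are available. Lean on these libraries where they do the work, as an engineer would, in place of code of your own. Each camera call takes 0.05 s, during which the arm holds its last target. There are 200 camera calls.

## Working session

There is one attempt and no reset: what is moved stays moved. The work goes in short steps, Python scripts to look and compute and a shell command to move; the robot and the scene stay as the last step left them, time stands still between calls to the robot, and variables do not carry over. Pictures are saved under pics/ and viewed, at most 14 in all, crops included, and the job is handed in when it is done.

```bash
mkdir -p pics
python3 - <<'E'
from bench import env
import cv2
for n in("top","scene"):
    c=env.get_calibration(n);print(n,c)
    im=env.read_camera(n);cv2.imwrite(f"pics/{n}0.png",cv2.resize(im[:,:,::-1],(800,600),interpolation=cv2.INTER_CUBIC));cv2.imwrite(f"{n}_raw.png",im[:,:,::-1])
print(env.sense())
E
```

```text
top {'fx': 417.1269604855955, 'fy': 417.1269604855955, 'cx': 258.4574975429702, 'cy': 198.10688624783543, 'k1': 0.04168392525269525, 'xyz': array([ 0.37315265, -0.00200029,  1.13334538]), 'attitude': array([-2.18173517,  2.17417254, -0.12393154])}
scene {'fx': 436.85834801362324, 'fy': 436.85834801362324, 'cx': 256.73253765649, 'cy': 197.74493957995935, 'k1': -0.039717913711055805, 'xyz': array([0.91620805, 0.8157233 , 0.65001766]), 'attitude': array([-0.6318014 , -2.51221055,  1.34353164])}
{'time': 0.1, 'joints': array([ 1.10500176e+00,  2.76523566e-01,  1.50604317e+00,  1.57031248e-05,
        1.36072808e+00, -1.21021427e-01]), 'dq': array([ 0.00021337, -0.00157778, -0.00228895, -0.00073758, -0.00015731,
        0.00015803]), 'joint_efforts': array([ 1.09785142e-03, -4.17698085e+01, -2.46404940e+01, -1.28574343e-04,
        5.76993494e-03,  3.56074764e-06]), 'tool_pos': array([0.19414299, 0.54074249, 0.25251627]), 'tcp_rot': array([-5.38807996e-01, -3.09452720e+00,  2.55208984e-03]), 'wrist_force': array([-0.19018471,  0.14833257, -0.99367659]), 'wrist_torque': array([ 0.01116947,  0.01562396, -0.00267551]), 'grasp_force': 0.0, 'gripper_width': 0.9967565029856396}
```

View pics/top0.png

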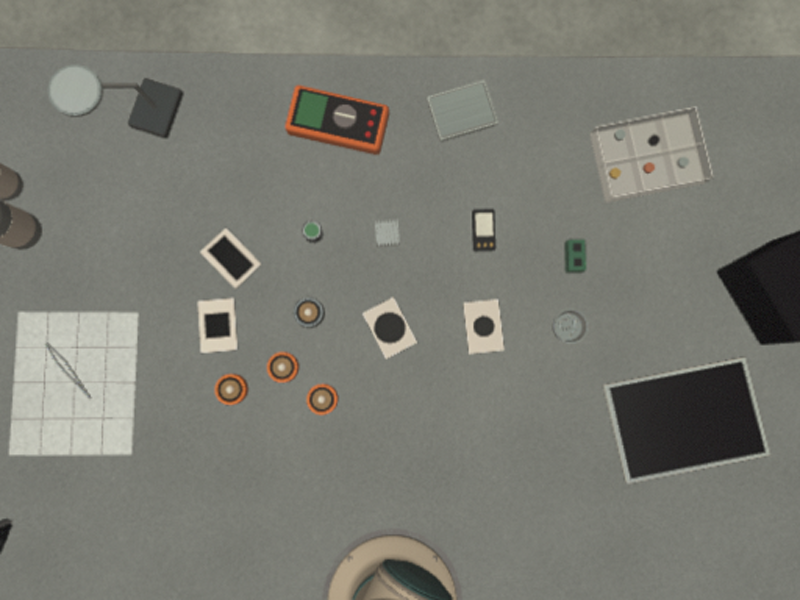

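View pics/scene0.png

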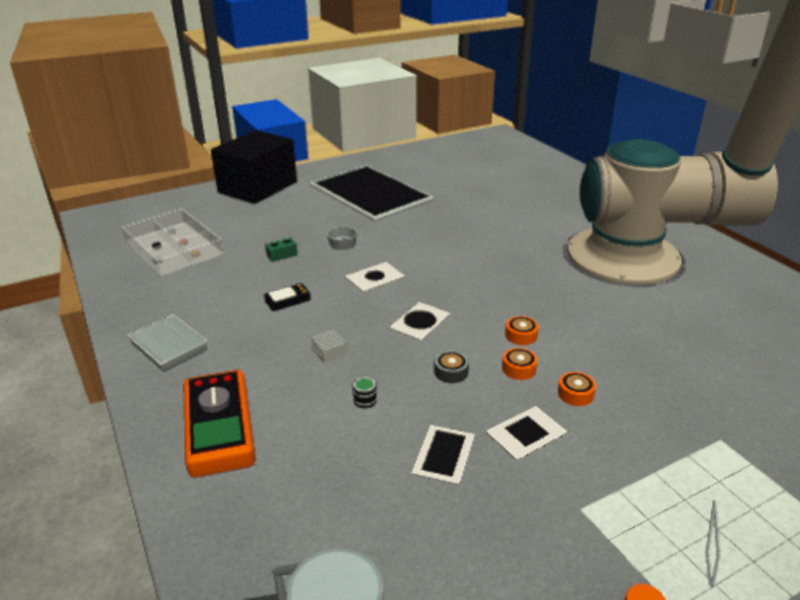

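The top view (800x600) shows the four parts: battery (484,230), heat sink (387,233), lens barrel (312,231) and loudspeaker (309,312). It also shows the pads: rectangle (230,258), square (217,325), large circle (390,327) and small circle (484,326). The magnetiser is at (575,256) and the pot at (569,326).

Loudspeaker candidates are (309,312) with a steel/dark rim, and (282,367), (230,389) and (321,399), which are orange. The task rules out orange, so it is (309,312). I'll confirm with a crop.

```bash
cat > h.py <<'E'
import numpy as np, cv2
from bench import env
from scipy.spatial.transform import Rotation as R
def ray(n,u,v,z):
    """pixel (raw) -> world point on the plane at height z"""
    c=env.get_calibration(n); K=np.array([[c['fx'],0,c['cx']],[0,c['fy'],c['cy']],[0,0,1]])
    p=cv2.undistortPoints(np.array([[[u,v]]],float),K,np.array([c['k1'],0,0,0]))[0,0]
    d=R.from_rotvec(c['attitude']).apply([p[0],p[1],1]); o=c['xyz']
    return (o+d*(z-o[2])/d[2])
def blob(mask,cx,cy,r=30):
    m=np.zeros_like(mask);y0,x0=int(cy-r),int(cx-r);m[y0:y0+2*r,x0:x0+2*r]=mask[y0:y0+2*r,x0:x0+2*r]
    n,l,s,c=cv2.connectedComponentsWithStats(m)
    best=max(range(1,n),key=lambda i:s[i,4]-10*np.hypot(*(c[i]-[cx,cy])))
    k=cv2.findContours((l==best).astype(np.uint8),cv2.RETR_EXTERNAL,cv2.CHAIN_APPROX_NONE)[0]
    return max(k,key=cv2.contourArea)
def measure(n,k,z):
    """centre, long-side yaw (deg) and size (mm) of a contour put onto height z"""
    P=np.array([ray(n,*q[0],z)[:2] for q in k])*1000
    (c,s,a)=cv2.minAreaRect(P.astype(np.float32)); m=cv2.moments(P.astype(np.float32))
    if s[0]<s[1]: a+=90
    return np.round([m['m10']/m['m00'],m['m01']/m['m00']],1),np.round(c,1),np.round(s,1),round((a+90)%180-90,1)
E
python3 - <<'E'
from h import *
im=cv2.imread("top_raw.png");S=1.5625
g=im.astype(int);bg=cv2.medianBlur(im,101).astype(int)
diff=(np.abs(g-bg).max(2)>22).astype(np.uint8);dark=(g.max(2)<60).astype(np.uint8)
for nm,x,y,z,mk in [("padR",230,258,.004,dark),("padS",217,325,.004,dark),("padL",390,327,.004,dark),("padC",484,326,.004,dark),
 ("padR-o",230,258,.004,diff),("padS-o",217,325,.004,diff),("padL-o",390,327,.004,diff),("padC-o",484,326,.004,diff),
 ("batt",484,230,.009,diff),("sink",387,233,.012,diff),("spk",309,312,.011,diff),("lens",312,231,.015,diff),("mag",575,256,.014,diff),("pot",569,326,.012,diff)]:
    k=blob(mk,x/S,y/S,22); print(nm,*measure("top",k,z))
c=im[125:275,120:385];cv2.imwrite("pics/crop.png",cv2.resize(c,(795,450),interpolation=cv2.INTER_CUBIC))
s=env.sense();print(R.from_rotvec(s['tcp_rot']).as_matrix().round(3))
E
```

```text
padR [574.8 284.5] [574.8 285.4] [68.4 34.3] 45.3
padS [457.3 303.8] [457.6 303.7] [37.  37.4] -84.6
padL [454.6   6.9] [455.1   8. ] [43.5 46.1] -89.8
padC [ 457.7 -156.6] [ 458.4 -156.4] [27.2 27.3] -0.5
padR-o [575.2 284.7] [575.4 284.5] [91.6 63.1] 45.4
padS-o [457.6 304. ] [457.6 303.9] [91.7 63.4] 5.5
padL-o [454.    6.9] [454.4   6.9] [91.7 63.3] 27.7
padC-o [ 457.4 -156.7] [ 457.4 -156.5] [91.8 62. ] 6.0
batt [ 626.1 -157.7] [ 627.4 -158.3] [75.3 41.2] 0.3
sink [620.9  12. ] [620.7  11.6] [39.2 39.6] -83.2
spk [478.5 145. ] [479.1 142. ] [48.  45.5] 45.4
lens [618.4 138.3] [617.1 139.4] [32.3 30.8] 19.2
mag [ 579.8 -315.5] [ 579.9 -315.4] [35.4 58.6] -1.1
pot [ 461.9 -313.2] [ 461.2 -313.2] [ 2.7 10.9] -1.3
[[-0.941  0.338 -0.001]
 [ 0.338  0.941 -0.002]
 [ 0.    -0.002 -1.   ]]
```

View pics/crop.png

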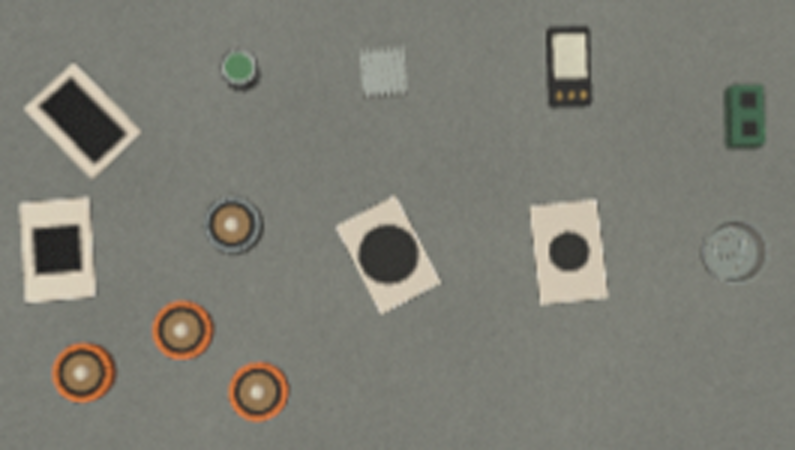

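The crop confirms it: the steel/dark-rim speaker is at crop (233,225), and the three orange ones are decoys. Next I'll refine the part centres with top-face features in both views.

```bash
cat >> h.py <<'E'
def go(x,y,z,yaw):
    """slide (cm) and turn (deg) bringing the TCP to x,y,z (mm) with tool y at yaw (mod 180)"""
    s=env.sense(); M=R.from_rotvec(s['tcp_rot']).as_matrix()
    d=M.T@(np.array([x,y,z])/1000-s['tool_pos'])*100
    t=(-(yaw-np.degrees(np.arctan2(M[1,1],M[0,1])))+90)%180-90
    print("slide",d.round(2),"turn",round(t,1),"j6",s['joints'][5].round(2),"t",s['time'])
E
python3 - <<'E'
from h import *
S=1.5625
for n,pts in {"top":{"spk":(309,312,.021),"lens":(312,231,.03),"batt":(484,230,.018),"sink":(387,233,.024)},"scene":{"spk":(452,360,.021),"lens":(365,385,.03),"batt":(288,296,.018),"sink":(329,340,.024)}}.items():
    im=cv2.imread(n+"_raw.png");hsv=cv2.cvtColor(im,cv2.COLOR_BGR2HSV)
    for p,(x,y,z) in pts.items():
        if p=="spk": m=(hsv[:,:,1]>70)&(hsv[:,:,0]<25)
        elif p=="lens": m=(hsv[:,:,1]>70)&(hsv[:,:,0]>40)&(hsv[:,:,0]<95)
        elif p=="batt": m=(hsv[:,:,2]>140)
        else:
            if n=="scene": continue
            m=np.abs(im.astype(int)-cv2.medianBlur(im,101)).max(2)>12
        k=blob(m.astype(np.uint8),x/S,y/S,16);print(n,p,*measure(n,k,z))
go(626,-157,120,90)
E
```

```text
top spk [479.6 146.3] [480.1 145.5] [32.2 32. ] 0.3
top lens [619.6 141.4] [619.3 141.2] [16.4 16. ] 0.8
top batt [ 635.  -157.2] [ 634.9 -157. ] [40.1 28.3] 4.2
top sink [617.8  11.8] [616.8  11.8] [45.3 41.2] 4.5
scene spk [477.  141.3] [477.3 141. ] [33.9 34.9] -28.5
scene lens [619. 138.] [619.4 138.1] [21.6 22.3] -83.0
scene batt [ 634.1 -162.1] [ 633.6 -162.2] [41.2 33.8] 2.4
slide [-64.23 -51.05  13.32] turn -19.8 j6 -0.12 t 0.1
```

```bash
python3 -c "
from h import *
go(619,139.5,130,90)"
```

```text
slide [-53.55 -23.38  12.28] turn -19.8 j6 -0.12 t 0.1
```

```bash
python3 -m jog '[{"slide":[-4,-2,1],"turn":-3},{"slide":[-9,-4,2],"turn":-10},{"slide":[-15,-7,4],"turn":-19.8},{"slide":[-20,-9,5],"turn":-19.8},{"slide":[-26,-11.5,6],"turn":-19.8},{"slide":[-32,-14,8],"turn":-19.8},{"slide":[-37,-16,9],"turn":-19.8},{"slide":[-42,-18.4,10.5],"turn":-19.8}]' 1 60
python3 -c "
from h import *
go(619,139.5,130,90)"
```

```text
time: 1.1
tool_pos: [0.529, 0.2245, 0.1477]
tcp_rot: [-0.001, 3.141, 0.001]
wrist_force: [0.4, 0.8, -0.4]
gripper_width: 0.998
grasp_force: 0.0
slide [-8.99 -8.51  1.77] turn 0.0 j6 -1.29 t 1.1
```

```bash
python3 -m jog '[{"slide":[-4,-4,1],"turn":0},{"slide":[-9,-8.5,2],"turn":0},{"slide":[-9,-8.5,5],"turn":0},{"slide":[-9,-8.5,8],"turn":0},{"slide":[-9,-8.5,10.5],"turn":0},{"slide":[-9,-8.5,12],"turn":0},{"slide":[-9,-8.5,12.2],"turn":0},{"slide":[-9,-8.5,12.2],"turn":0}]' 1 60
python3 - <<'E'
from h import *
for n in("top","scene"): cv2.imwrite(n+"1.png",env.read_camera(n)[:,:,::-1])
a=cv2.imread("top1.png")[110:190,150:250];b=cv2.imread("scene1.png")[190:290,180:280]
cv2.imwrite("pics/g1.png",np.hstack([cv2.resize(a,(400,400)),cv2.resize(b,(400,400))]))
E
```

```text
time: 2.1
tool_pos: [0.6181, 0.1413, 0.0269]
tcp_rot: [-0.002, 3.14, 0.0]
wrist_force: [-0.1, 0.2, -1.0]
gripper_width: 1.003
grasp_force: 0.0
```

View pics/g1.png

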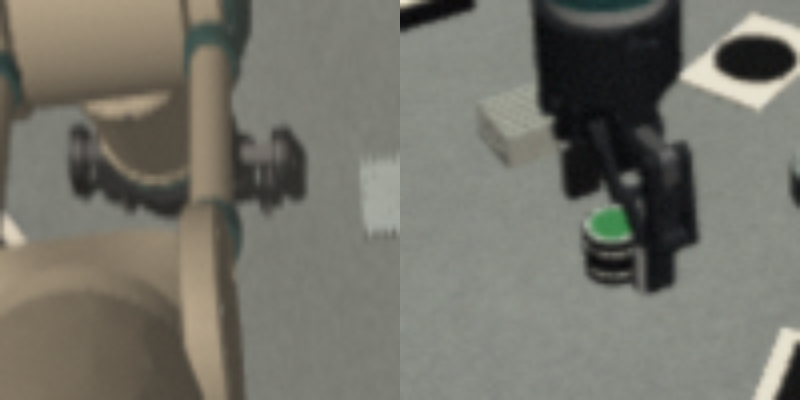

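The lens barrel at scene-crop (610,245) stands between the open fingers, so I'll close on it and lift.

```bash
python3 -m jog '[{"slide":[0,0,0],"turn":0},{"slide":[0,0,0],"turn":0},{"slide":[0,0,0],"turn":0},{"slide":[0,0,0],"turn":0},{"slide":[0,0,0],"turn":0},{"slide":[0,0,0],"turn":0},{"slide":[0,0,0],"turn":0},{"slide":[0,0,0],"turn":0}]' -1 50
python3 -m jog '[{"slide":[0,0,-1],"turn":0},{"slide":[0,0,-3],"turn":0},{"slide":[0,0,-5],"turn":0},{"slide":[0,0,-7],"turn":0},{"slide":[0,0,-7],"turn":0}]'
python3 -c "
from h import *
go(457.4,-156.6,97,90)"
```

```text
time: 3.2
tool_pos: [0.6179, 0.1412, 0.0269]
tcp_rot: [-0.001, 3.141, 0.0]
wrist_force: [-0.1, 0.5, 6.1]
gripper_width: 0.383
grasp_force: 49.8
time: 3.82
tool_pos: [0.6185, 0.1412, 0.0978]
tcp_rot: [-0.001, 3.138, 0.001]
wrist_force: [-0.6, 0.7, -1.1]
gripper_width: 0.383
grasp_force: 49.7
slide [ 1.613e+01 -2.977e+01  2.000e-02] turn 0.0 j6 -1.46 t 3.825
```

```bash
python3 -m jog '[{"slide":[2,-3,0],"turn":0},{"slide":[4.5,-8,0],"turn":0},{"slide":[7,-13,0],"turn":0},{"slide":[9.5,-18,0],"turn":0},{"slide":[12,-23,0],"turn":0},{"slide":[14.5,-27,0],"turn":0},{"slide":[16.1,-29.8,0],"turn":0},{"slide":[16.1,-29.8,0],"turn":0}]'
python3 -m jog '[{"slide":[0,0,1.5],"turn":0},{"slide":[0,0,3],"turn":0},{"slide":[0,0,4.5],"turn":0},{"slide":[0,0,5.5],"turn":0},{"slide":[0,0,6],"turn":0},{"slide":[0,0,6],"turn":0}]'
python3 -c "
from h import *
go(457.4,-156.6,31.3,90)"
```

```text
time: 4.82
tool_pos: [0.4551, -0.1582, 0.0954]
tcp_rot: [-0.004, -3.14, -0.001]
wrist_force: [0.4, -0.5, -0.6]
gripper_width: 0.384
grasp_force: 49.9
time: 5.58
tool_pos: [0.4568, -0.1567, 0.036]
tcp_rot: [0.002, -3.141, -0.001]
wrist_force: [-0.6, 0.1, 0.2]
gripper_width: 0.382
grasp_force: 49.9
slide [-0.06  0.01  0.47] turn 0.1 j6 -2.05 t 5.575
```

```bash
python3 -m jog '[{"slide":[0,0,0.2],"turn":0},{"slide":[0,0,0.4],"turn":0},{"slide":[0,0,0.5],"turn":0},{"slide":[0,0,0.5],"turn":0}]'
python3 -m jog '[{"slide":[0,0,0],"turn":0},{"slide":[0,0,0],"turn":0},{"slide":[0,0,0],"turn":0},{"slide":[0,0,0],"turn":0},{"slide":[0,0,0],"turn":0},{"slide":[0,0,0],"turn":0}]' 1
python3 -m jog '[{"slide":[0,0,-1],"turn":0},{"slide":[0,0,-4],"turn":0},{"slide":[0,0,-8],"turn":0},{"slide":[0,0,-10],"turn":0},{"slide":[0,0,-10],"turn":0}]'
python3 -c "
from h import *
go(619,12,130,94)"
```

```text
time: 6.08
tool_pos: [0.4567, -0.157, 0.0313]
tcp_rot: [-0.001, 3.142, 0.0]
wrist_force: [-0.1, 0.3, -1.2]
gripper_width: 0.381
grasp_force: 49.9
time: 6.82
tool_pos: [0.4568, -0.157, 0.0313]
tcp_rot: [-0.001, 3.142, 0.0]
wrist_force: [-0.7, 0.5, -0.5]
gripper_width: 1.006
grasp_force: 0.0
time: 7.45
tool_pos: [0.4579, -0.1576, 0.1334]
tcp_rot: [-0.001, 3.137, -0.003]
wrist_force: [-0.0, 0.8, 0.5]
gripper_width: 0.998
grasp_force: 0.0
slide [-16.12  16.94   0.37] turn -4.0 j6 -2.05 t 7.45
```

```bash
python3 -m jog '[{"slide":[-3,3,0],"turn":-2},{"slide":[-7.5,8,0],"turn":-5},{"slide":[-12,13,0],"turn":-5},{"slide":[-16.1,17,0],"turn":-5},{"slide":[-16.1,17,3],"turn":-5},{"slide":[-16.1,17,6.5],"turn":-5},{"slide":[-16.1,17,9],"turn":-5},{"slide":[-16.1,17,9],"turn":-5}]' 1 50
python3 - <<'E'
from h import *
go(619,12,26,95)
for n in("top","scene"): cv2.imwrite(n+"2.png",env.read_camera(n)[:,:,::-1])
a=cv2.imread("top2.png")[110:230,220:340];b=cv2.imread("scene2.png")[140:260,150:270]
cv2.imwrite("pics/g2.png",np.hstack([cv2.resize(a,(400,400)),cv2.resize(b,(400,400))]))
E
```

```text
time: 8.45
tool_pos: [0.615, 0.0135, 0.0381]
tcp_rot: [0.138, -3.131, -0.002]
wrist_force: [-0.7, 0.4, 1.2]
gripper_width: 0.999
grasp_force: 0.0
slide [-0.4  -0.18  1.2 ] turn 0.1 j6 -1.75 t 8.45
```

View pics/g2.png

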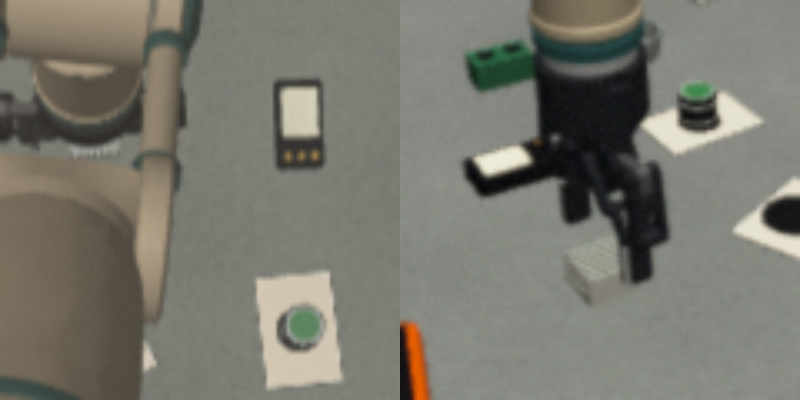

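The lens stands on its circle at top-crop (300,325), and the heat sink at scene-crop (600,270) is between the fingers. Now I'll grip it.

```bash
python3 -m jog '[{"slide":[-0.2,-0.1,0.6],"turn":0},{"slide":[-0.4,-0.1,1.3],"turn":0},{"slide":[-0.4,-0.1,1.3],"turn":0}]'
python3 -m jog '[{"slide":[0,0,0],"turn":0},{"slide":[0,0,0],"turn":0},{"slide":[0,0,0],"turn":0},{"slide":[0,0,0],"turn":0},{"slide":[0,0,0],"turn":0},{"slide":[0,0,0],"turn":0}]' -1 50
python3 -c "
from h import *
go(457.5,303.9,97,95.5)"
python3 -m jog '[{"slide":[0,0,-1],"turn":0},{"slide":[0,0,-3],"turn":0},{"slide":[0,0,-6],"turn":0},{"slide":[0,0,-7],"turn":0},{"slide":[0,0,-7],"turn":0}]'
python3 -c "
from h import *
go(457.5,303.9,97,95.5)"
```

```text
time: 8.93
tool_pos: [0.6216, 0.0125, 0.028]
tcp_rot: [0.138, -3.138, -0.0]
wrist_force: [-1.2, 1.0, -0.4]
gripper_width: 0.993
grasp_force: 0.0
time: 9.68
tool_pos: [0.6221, 0.0124, 0.0288]
tcp_rot: [-0.138, 3.137, -0.0]
wrist_force: [0.6, 0.8, 5.2]
gripper_width: 0.45
grasp_force: 52.4
slide [13.83 30.48 -6.84] turn -0.5 j6 -1.75 t 9.675
time: 10.3
tool_pos: [0.6218, 0.0125, 0.0987]
tcp_rot: [-0.138, 3.138, -0.0]
wrist_force: [-0.2, -0.6, -0.6]
gripper_width: 0.454
grasp_force: 51.9
slide [13.8  30.47  0.15] turn -0.5 j6 -1.75 t 10.3
```

```bash
python3 -m jog '[{"slide":[1.3,3,0],"turn":0},{"slide":[3.5,8,0],"turn":-0.5},{"slide":[6,13,0],"turn":-0.5},{"slide":[8,18,0],"turn":-0.5},{"slide":[10.5,23,0],"turn":-0.5},{"slide":[12.5,28,0],"turn":-0.5},{"slide":[13.6,30.5,0],"turn":-0.5},{"slide":[13.6,30.5,0],"turn":-0.5}]'
python3 -m jog '[{"slide":[0,0,1.5],"turn":0},{"slide":[0,0,3.5],"turn":0},{"slide":[0,0,5],"turn":0},{"slide":[0,0,5.8],"turn":0},{"slide":[0,0,6],"turn":0},{"slide":[0,0,6],"turn":0}]'
python3 -c "
from h import *
go(459.5,303.9,33.2,95.5)"
```

```text
time: 11.3
tool_pos: [0.4574, 0.3054, 0.097]
tcp_rot: [0.157, -3.135, 0.001]
wrist_force: [0.3, -0.1, -0.7]
gripper_width: 0.453
grasp_force: 51.8
time: 12.05
tool_pos: [0.4598, 0.3044, 0.0385]
tcp_rot: [-0.152, 3.137, 0.0]
wrist_force: [-0.1, -0.4, -0.7]
gripper_width: 0.456
grasp_force: 51.8
slide [ 0.04 -0.04  0.53] turn 0.0 j6 -1.21 t 12.05
```

Next part: the loudspeaker (478.5,144), yaw free.

```bash
python3 -m jog '[{"slide":[0,0,0.2],"turn":0},{"slide":[0,0,0.4],"turn":0},{"slide":[0,0,0.5],"turn":0},{"slide":[0,0,0.5],"turn":0}]'
python3 -m jog '[{"slide":[0,0,0],"turn":0},{"slide":[0,0,0],"turn":0},{"slide":[0,0,0],"turn":0},{"slide":[0,0,0],"turn":0},{"slide":[0,0,0],"turn":0},{"slide":[0,0,0],"turn":0}]' 1
python3 -m jog '[{"slide":[0,0,-1],"turn":0},{"slide":[0,0,-4],"turn":0},{"slide":[0,0,-7],"turn":0},{"slide":[0,0,-8],"turn":0},{"slide":[0,0,-8],"turn":0}]'
python3 -c "
from h import *
go(478.5,144,24,90)"
```

```text
time: 12.55
tool_pos: [0.4594, 0.3044, 0.0333]
tcp_rot: [0.152, -3.138, -0.0]
wrist_force: [0.4, 0.1, -1.3]
gripper_width: 0.459
grasp_force: 51.8
time: 13.3
tool_pos: [0.4594, 0.3043, 0.0333]
tcp_rot: [-0.152, 3.138, 0.0]
wrist_force: [-1.2, -0.1, -0.5]
gripper_width: 0.999
grasp_force: 0.0
time: 13.92
tool_pos: [0.4597, 0.3045, 0.1139]
tcp_rot: [-0.152, 3.136, 0.001]
wrist_force: [0.2, -0.1, -0.3]
gripper_width: 1.003
grasp_force: 0.0
slide [ -0.31 -16.16   8.98] turn 5.5 j6 -1.21 t 13.925
```

```bash
python3 -m jog '[{"slide":[0,-3,0],"turn":2},{"slide":[-0.2,-8,0],"turn":5.5},{"slide":[-0.3,-13,0],"turn":5.5},{"slide":[-0.3,-16.1,0],"turn":5.5},{"slide":[-0.3,-16.1,2],"turn":5.5},{"slide":[-0.3,-16.1,5],"turn":5.5},{"slide":[-0.3,-16.1,6.5],"turn":5.5},{"slide":[-0.3,-16.1,6.5],"turn":5.5}]'
python3 - <<'E'
from h import *
go(478.5,144,24,90)
for n in("top","scene"): cv2.imwrite(n+"3.png",env.read_camera(n)[:,:,::-1])
a=cv2.imread("top3.png")[130:250,100:220];b=cv2.imread("scene3.png")[190:310,250:370]
cv2.imwrite("pics/g3.png",np.hstack([cv2.resize(a,(400,400)),cv2.resize(b,(400,400))]))
E
```

```text
time: 14.92
tool_pos: [0.476, 0.144, 0.0462]
tcp_rot: [0.001, -3.136, 0.001]
wrist_force: [-0.4, -0.5, 0.6]
gripper_width: 1.0
grasp_force: 0.0
slide [-0.26  0.    2.22] turn 0.0 j6 -1.42 t 14.925
```

View pics/g3.png

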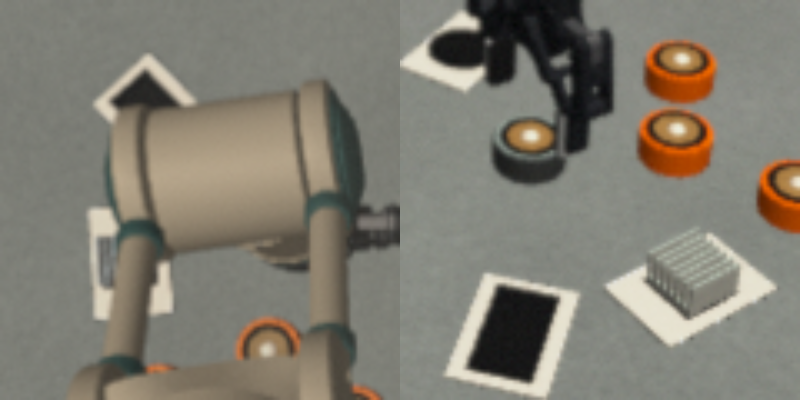

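The heat sink sits on the square pad at scene-crop (690,275), and the speaker at (530,145) is under the open jaws. I'll lower to z≈24 mm and grip.

```bash
python3 -m jog '[{"slide":[-0.1,0,1],"turn":0},{"slide":[-0.1,0,2],"turn":0},{"slide":[-0.1,0,2.2],"turn":0},{"slide":[-0.1,0,2.2],"turn":0}]'
python3 -m jog '[{"slide":[0,0,0],"turn":0},{"slide":[0,0,0],"turn":0},{"slide":[0,0,0],"turn":0},{"slide":[0,0,0],"turn":0},{"slide":[0,0,0],"turn":0},{"slide":[0,0,0],"turn":0}]' -1 50
python3 -m jog '[{"slide":[0,0,-1],"turn":0},{"slide":[0,0,-3],"turn":0},{"slide":[0,0,-6],"turn":0},{"slide":[0,0,-7],"turn":0},{"slide":[0,0,-7],"turn":0}]'
python3 -c "
from h import *
go(454.2,6.9,97,90)"
```

```text
time: 15.52
tool_pos: [0.4788, 0.1444, 0.0261]
tcp_rot: [0.001, -3.141, -0.0]
wrist_force: [-0.1, 0.9, 0.3]
gripper_width: 1.004
grasp_force: 0.0
time: 16.27
tool_pos: [0.4793, 0.1445, 0.027]
tcp_rot: [-0.001, 3.141, 0.001]
wrist_force: [-1.3, -0.1, 5.5]
gripper_width: 0.586
grasp_force: 51.3
time: 16.9
tool_pos: [0.4792, 0.1444, 0.0968]
tcp_rot: [-0.001, 3.14, 0.0]
wrist_force: [0.4, -0.5, -1.7]
gripper_width: 0.582
grasp_force: 52.0
slide [  2.51 -13.75  -0.03] turn 0.0 j6 -1.42 t 16.9
```

```bash
python3 -m jog '[{"slide":[0.5,-2,0],"turn":0},{"slide":[1.3,-6,0],"turn":0},{"slide":[2,-10,0],"turn":0},{"slide":[2.5,-13,0],"turn":0},{"slide":[2.5,-13.7,0.5],"turn":0},{"slide":[2.5,-13.7,3],"turn":0},{"slide":[2.5,-13.7,5],"turn":0},{"slide":[2.5,-13.7,6],"turn":0}]'
python3 -m jog '[{"slide":[0,0,0],"turn":0},{"slide":[0,0,0],"turn":0}]'
python3 -c "
from h import *
go(454.2,6.9,31.4,90)"
```

```text
time: 17.9
tool_pos: [0.453, 0.0081, 0.0346]
tcp_rot: [0.002, -3.139, -0.001]
wrist_force: [-1.2, 0.8, -0.4]
gripper_width: 0.582
grasp_force: 52.2
time: 18.15
tool_pos: [0.4546, 0.0076, 0.0366]
tcp_rot: [-0.002, 3.141, 0.0]
wrist_force: [0.4, -0.3, -0.4]
gripper_width: 0.589
grasp_force: 52.2
slide [ 0.04 -0.07  0.52] turn 0.1 j6 -1.71 t 18.15
```

```bash
python3 -m jog '[{"slide":[0,0,0.2],"turn":0},{"slide":[0,0,0.4],"turn":0},{"slide":[0,0,0.5],"turn":0},{"slide":[0,0,0.5],"turn":0}]'
python3 -m jog '[{"slide":[0,0,0],"turn":0},{"slide":[0,0,0],"turn":0},{"slide":[0,0,0],"turn":0},{"slide":[0,0,0],"turn":0},{"slide":[0,0,0],"turn":0},{"slide":[0,0,0],"turn":0}]' 1
python3 -m jog '[{"slide":[0,0,-1],"turn":0},{"slide":[0,0,-4],"turn":0},{"slide":[0,0,-7],"turn":0},{"slide":[0,0,-8],"turn":0},{"slide":[0,0,-8],"turn":0}]'
python3 -c "
from h import *
go(626.5,-159,24,90)"
```

```text
time: 18.65
tool_pos: [0.454, 0.0074, 0.0313]
tcp_rot: [-0.001, 3.142, 0.0]
wrist_force: [-0.1, 1.3, -1.0]
gripper_width: 0.585
grasp_force: 52.2
time: 19.4
tool_pos: [0.4541, 0.0074, 0.0313]
tcp_rot: [-0.001, 3.141, 0.0]
wrist_force: [-0.6, 0.7, -0.1]
gripper_width: 1.004
grasp_force: 0.0
time: 20.02
tool_pos: [0.4543, 0.0073, 0.1119]
tcp_rot: [-0.001, 3.14, -0.0]
wrist_force: [-0.5, 0.2, -0.2]
gripper_width: 1.0
grasp_force: 0.0
slide [-17.19 -16.65   8.82] turn 0.0 j6 -1.71 t 20.025
```

```bash
python3 -m jog '[{"slide":[-3,-3,0],"turn":0},{"slide":[-8,-8,0],"turn":-2},{"slide":[-12,-12,0],"turn":-2},{"slide":[-16,-15.5,0],"turn":-2},{"slide":[-17.2,-16.6,0],"turn":-2},{"slide":[-17.2,-16.6,3],"turn":-2},{"slide":[-17.2,-16.6,6],"turn":-2},{"slide":[-17.2,-16.6,6.5],"turn":-2}]'
python3 -m jog '[{"slide":[0,0,0],"turn":0},{"slide":[0,0,0],"turn":0}]'
python3 - <<'E'
from h import *
go(626.5,-159,23,92)
for n in("top","scene"): cv2.imwrite(n+"4.png",env.read_camera(n)[:,:,::-1])
a=cv2.imread("top4.png")[110:230,230:350];b=cv2.imread("scene4.png")[140:240,140:240]
cv2.imwrite("pics/g4.png",np.hstack([cv2.resize(a,(400,400)),cv2.resize(b,(400,400))]))
E
```

```text
time: 21.02
tool_pos: [0.6231, -0.157, 0.0429]
tcp_rot: [0.056, -3.134, -0.005]
wrist_force: [0.1, 0.6, 0.8]
gripper_width: 1.001
grasp_force: 0.0
time: 21.28
tool_pos: [0.6269, -0.1585, 0.0475]
tcp_rot: [-0.056, 3.139, -0.001]
wrist_force: [0.2, 0.5, 0.7]
gripper_width: 0.999
grasp_force: 0.0
slide [ 0.05 -0.04  2.45] turn 0.1 j6 -1.96 t 21.275
```

View pics/g4.png

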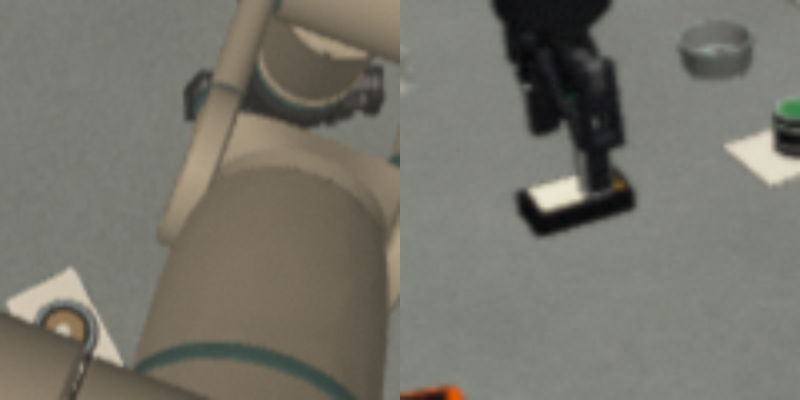

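The battery (scene-crop (580,200)) is below the open jaws, and the speaker is on its pad. I'll lower and grip.

```bash
python3 -m jog '[{"slide":[0,0,1],"turn":0},{"slide":[0,0,2],"turn":0},{"slide":[0,0,2.4],"turn":0},{"slide":[0,0,2.4],"turn":0}]'
python3 -m jog '[{"slide":[0,0,0],"turn":0},{"slide":[0,0,0],"turn":0},{"slide":[0,0,0],"turn":0},{"slide":[0,0,0],"turn":0},{"slide":[0,0,0],"turn":0},{"slide":[0,0,0],"turn":0}]' -1 60
python3 -m jog '[{"slide":[0,0,-1],"turn":0},{"slide":[0,0,-3],"turn":0},{"slide":[0,0,-6],"turn":0},{"slide":[0,0,-7],"turn":0},{"slide":[0,0,-7],"turn":0}]'
python3 - <<'E'
from h import *
go(575.1,284.6,94,135.4)
for n in("scene",): cv2.imwrite(n+"5.png",env.read_camera(n)[:,:,::-1])
cv2.imwrite("pics/g5.png",cv2.resize(cv2.imread("scene5.png")[110:240,120:250],(400,400)))
E
```

```text
time: 21.88
tool_pos: [0.6258, -0.1584, 0.0215]
tcp_rot: [0.056, -3.14, -0.001]
wrist_force: [0.4, -0.8, 0.4]
gripper_width: 0.997
grasp_force: 0.0
time: 22.62
tool_pos: [0.6267, -0.1587, 0.0229]
tcp_rot: [-0.056, 3.14, -0.001]
wrist_force: [-0.3, 0.0, 5.9]
gripper_width: 0.431
grasp_force: 62.3
time: 23.25
tool_pos: [0.6262, -0.1585, 0.0926]
tcp_rot: [-0.056, 3.14, -0.0]
wrist_force: [-0.3, 0.7, -1.7]
gripper_width: 0.431
grasp_force: 61.7
slide [ 3.53 44.47 -0.15] turn -43.4 j6 -1.96 t 23.25
```

View pics/g5.png

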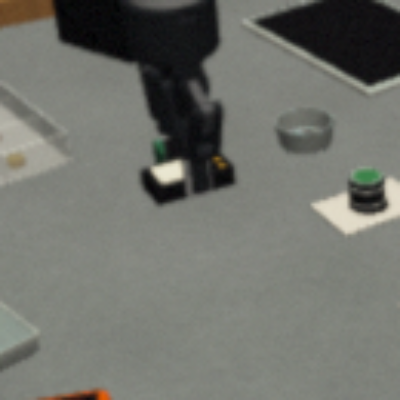

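```bash
python3 -m jog '[{"slide":[0.3,3,0],"turn":-3},{"slide":[0.7,8.5,0],"turn":-8},{"slide":[1.1,14,0],"turn":-14},{"slide":[1.5,20,0],"turn":-20},{"slide":[2,26,0],"turn":-26},{"slide":[2.5,32,0],"turn":-32},{"slide":[3,37.5,0],"turn":-38},{"slide":[3.4,42,0],"turn":-42}]'
python3 -m jog '[{"slide":[0,0,0],"turn":0},{"slide":[0,0,0],"turn":0}]'
python3 -c "
from h import *
go(575.1,284.6,33,135.4)"
```

```text
time: 24.3
tool_pos: [0.5757, 0.262, 0.0906]
tcp_rot: [1.182, -2.908, -0.001]
wrist_force: [0.4, 0.2, -1.4]
gripper_width: 0.429
grasp_force: 61.6
time: 24.55
tool_pos: [0.5764, 0.2596, 0.091]
tcp_rot: [1.178, -2.91, 0.001]
wrist_force: [-0.6, -0.2, -1.2]
gripper_width: 0.425
grasp_force: 61.6
slide [-1.66  1.88  5.8 ] turn -1.3 j6 -2.03 t 24.55
```

```bash
python3 -m jog '[{"slide":[-0.8,0.9,0],"turn":-1.3},{"slide":[-1.7,1.9,1],"turn":-1.3},{"slide":[-1.7,1.9,3],"turn":-1.3},{"slide":[-1.7,1.9,4.5],"turn":-1.3},{"slide":[-1.7,1.9,5.5],"turn":-1.3},{"slide":[-1.7,1.9,5.7],"turn":-1.3},{"slide":[-1.7,1.9,5.7],"turn":-1.3}]'
python3 -c "
from h import *
go(575.1,284.6,27.2,135.4)"
```

```text
time: 25.42
tool_pos: [0.5766, 0.2855, 0.0355]
tcp_rot: [-1.21, 2.898, 0.0]
wrist_force: [0.4, 0.6, -1.1]
gripper_width: 0.428
grasp_force: 61.7
slide [0.17 0.04 0.83] turn -0.1 j6 -2.01 t 25.425
```

```bash
python3 -m jog '[{"slide":[0.1,0,0.3],"turn":0},{"slide":[0.1,0,0.6],"turn":0},{"slide":[0.1,0,0.8],"turn":0},{"slide":[0.1,0,0.85],"turn":0},{"slide":[0.1,0,0.85],"turn":0}]'
python3 -m jog '[{"slide":[0,0,0],"turn":0},{"slide":[0,0,0],"turn":0},{"slide":[0,0,0],"turn":0},{"slide":[0,0,0],"turn":0},{"slide":[0,0,0],"turn":0},{"slide":[0,0,0],"turn":0}]' 1
python3 -m jog '[{"slide":[0,0,-1],"turn":0},{"slide":[0,0,-4],"turn":0},{"slide":[0,0,-8],"turn":0},{"slide":[0,0,-12],"turn":0},{"slide":[0,0,-12],"turn":0}]'
python3 -c "
from h import *
go(250,500,250,90)"
```

```text
time: 26.05
tool_pos: [0.5755, 0.2848, 0.0269]
tcp_rot: [-1.211, 2.899, 0.0]
wrist_force: [-0.1, 0.3, -0.2]
gripper_width: 0.43
grasp_force: 61.8
time: 26.8
tool_pos: [0.5756, 0.2848, 0.0268]
tcp_rot: [-1.211, 2.899, 0.0]
wrist_force: [0.5, -0.1, -0.6]
gripper_width: 0.997
grasp_force: 0.0
time: 27.42
tool_pos: [0.578, 0.2857, 0.1517]
tcp_rot: [-1.207, 2.89, -0.001]
wrist_force: [0.2, 0.2, 1.1]
gripper_width: 0.996
grasp_force: 0.0
slide [  7.72  38.35 -10.05] turn 45.3 j6 -2.01 t 27.425
```

Retreat out of the view and check.

```bash
python3 -m jog '[{"slide":[1,5,-4],"turn":0},{"slide":[2,10,-9],"turn":0},{"slide":[3,15,-10],"turn":0},{"slide":[4,20,-10],"turn":0},{"slide":[5,25,-10],"turn":0},{"slide":[6,30,-10],"turn":0},{"slide":[7,35,-10],"turn":0},{"slide":[7.7,38,-10],"turn":0}]'
python3 -m jog '[{"slide":[0,0,0],"turn":0},{"slide":[0,0,0],"turn":0}]'
python3 - <<'E'
from h import *
for n in("top","scene"): cv2.imwrite(n+"6.png",env.read_camera(n)[:,:,::-1])
a=cv2.imread("top6.png")[120:270,110:385];b=cv2.imread("scene6.png")[130:320,150:400]
cv2.imwrite("pics/end.png",np.vstack([cv2.resize(a,(520,284),interpolation=cv2.INTER_CUBIC),cv2.resize(b,(520,316)[:2],interpolation=cv2.INTER_CUBIC)]))
S=1.5625
for n,im in(("top",cv2.imread("top6.png")),("scene",cv2.imread("scene6.png"))):
    hsv=cv2.cvtColor(im,cv2.COLOR_BGR2HSV)
    spk=(hsv[:,:,1]>70)&(hsv[:,:,0]<25);lens=(hsv[:,:,1]>70)&(hsv[:,:,0]>40)&(hsv[:,:,0]<95);dark=hsv[:,:,2]<70
    P={"top":((390,327),(484,326)),"scene":((420,318),(375,265))}[n]
    print(n,"spk",*measure(n,blob(spk.astype(np.uint8),P[0][0]/S,P[0][1]/S,16),.025))
    print(n,"lens",*measure(n,blob(lens.astype(np.uint8),P[1][0]/S,P[1][1]/S,16),.034))
E
```

```text
time: 28.42
tool_pos: [0.2486, 0.4977, 0.2461]
tcp_rot: [1.213, -2.896, 0.0]
wrist_force: [-0.2, -0.5, 0.2]
gripper_width: 0.998
grasp_force: 0.0
time: 28.68
tool_pos: [0.2514, 0.4966, 0.2463]
tcp_rot: [1.211, -2.898, 0.002]
wrist_force: [0.3, 0.3, -0.9]
gripper_width: 0.999
grasp_force: 0.0
top spk [454.    7.4] [453.6   7.8] [32.  29.3] 0.2
top lens [ 459.3 -157.3] [ 458.9 -157.6] [15.9 16. ] -0.5
scene spk [451.9   1.4] [451.3  -0.5] [32.6 33.6] -28.6
scene lens [ 457.4 -163.1] [ 457.4 -163.3] [17.1 20.4] -28.7
```

View pics/end.png

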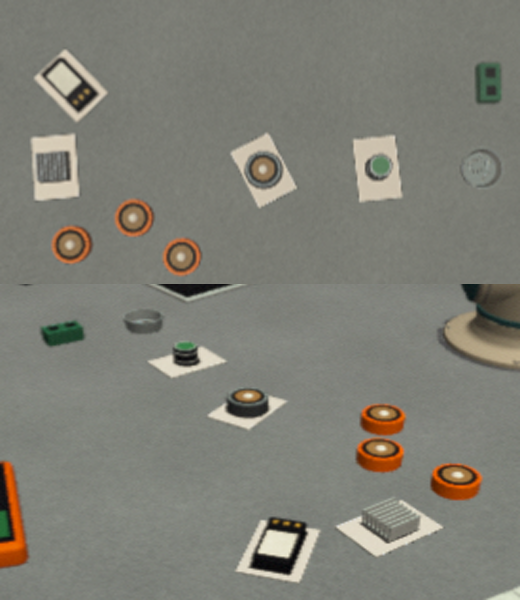

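All four parts look centred on their pads, and the pot and magnetiser haven't moved. One numeric check of the battery and heat sink before hand-in.

Run:
```python
from h import *
im=cv2.imread("top6.png");S=1.5625;hsv=cv2.cvtColor(im,cv2.COLOR_BGR2HSV)
for nm,x,y,z in(("batt",230,258,.013),("sink",217,325,.016)):
    pad=blob((np.abs(im.astype(int)-cv2.medianBlur(cv2.imread('top_raw.png'),101)).max(2)>22).astype(np.uint8),x/S,y/S,24)
    k=blob(((hsv[:,:,2]<150)&(cv2.drawContours(np.zeros(im.shape[:2],np.uint8),[pad],-1,1,-1)>0)&(cv2.erode(cv2.drawContours(np.zeros(im.shape[:2],np.uint8),[pad],-1,1,-1),np.ones((5,5)))>0)).astype(np.uint8),x/S,y/S,24)
    print(nm,*measure("top",k,z))
```

```text
batt [566.2 272.9] [573.8 282.4] [75.  39.8] 45.3
sink [456.6 302.4] [456.2 302.4] [42.  45.9] -83.6
```

```bash
python3 -c "
from bench import env
print(env.finish_job())"
```

```text
the job is handed in; nothing more can be done
None
```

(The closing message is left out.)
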